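# Set the stirrer speed to the green mark

## Robot

A 6-joint arm with a two-finger parallel gripper is mounted at the origin on the work surface. World frame = base frame: x ahead of the robot, y to its left, z up, the work surface at z = 0. Lengths are in mm, angles in rad, forces in N, time in s.
With the tool pointing down it reaches from about 275 to 750 mm from the base axis. Payload 10.2 kg.
Tool frame: the origin (TCP) lies between the finger pads; the fingertips stand 22 mm ahead of it and the grasp point (between the pads) lies 3 mm ahead of it (ctrl.nose_length is the distance from the TCP to the fingertips, in mm); y points along the fingers, z is the direction in which the jaws open and shut, and the axes are right-handed (so a half turn about y gives the same grasp; the last joint's range is limited). The gripper opens to 85 mm and grips with 20 to 120 N. Pads are 22 mm wide; open, the fingers measure 114 mm over their backs; the gripper's body (76 mm by 85 mm) begins 54 mm behind the grasp point. The pads swing forward as they close: fully open they stand 13 mm farther back than shut.
Start: joints at [-1.445, 0.313, 1.498, -0, 1.331, -0.223], TCP at [179.417, -493.397, 253.294] pointing down, gripper open.
Joint ranges: [-2.94, 2.94], [-0.97, 2.17], [0.19, 2.56], [-1.23, 4.37], [0.02, 3.11], [-2.88, 2.88]. Speed limits (rad/s): [2.39, 2.39, 3.01, 3.14, 3.14, 3.14].

## Interface

Orientations are given as a unit quaternion [w, x, y, z].
In Python, from rig import ctrl, eyes, models gives the robot as it stands.
- The arm moves only by the shell command python3 -m crank 'ROWS' [FORCE]. ROWS is JSON, a list of rows, each an object with "dp": the shift along the tool's x, y, z in mm, a list of three; "roll": the turn about the tool's y in rad; "gripper": the closure in counts, from 0 (fully open) to 255 (shut). A call has 1 to 10 rows; each row is the pose to reach, as a shift and turn from the pose commanded when the call began, along the tool's axes at that moment; what a row does not reach only later rows make up. A row lasts 1/12 s, in which the tool goes at most 41.7 mm and 7.16 degrees, less where a joint would pass 70% of its speed; a pose out of reach is approached as far as the arm can. A call with a gripper value outside its range is refused whole. The fingers move at their own pace and stop on an object; FORCE is the grip in N (left out, the last holds). Time passes only in rows, so rows that repeat a pose let the fingers close. It gives the time, the measured TCP pose, the force and the opening at its end, in the units of the state.
- ctrl.sense(): the state, without advancing time (a new reading comes with each control period).
- eyes.capture(name): name is "scene" or "top" or "wrist"; returns a dict with "color" (480x640x3 uint8, red, green, blue), "fx", "fy", "cx", "cy" (pixels), "distortion" ([k1, k2, p1, p2, k3] as OpenCV has them; the pictures are not rectified), "R" (3x3) and "t" (3): a world point X has camera coordinates R X + t. Camera axes: x right, y down, z forward; pixel columns grow to the right and rows downward; lengths in mm; the calibration is good to about 2 mm. A picture is of the moment at which its call begins. There is no depth.
- ctrl.finish_job(): hands the job in, once; it reports no verdict.
Trained networks look in a picture, given as the dict that the camera call returned (one of the last four; its "shot" number tells which), for a name from the list of things; names that differ only in an ending like _2 or _b are one class to them, and where a whole thing is asked for, a point or a joint stands for the part that bears it (a point fixed in the world has none). Each returns a list of dicts, best first, with "confidence" (0 to 1); they miss things now and then, are a little off and sometimes report something else, mostly with a low value. They report only what shows in the picture. A call takes as long as a camera call. They do not tell look-alikes from the thing itself.
- models.spot_in(picture, label): "extent" ([centre column, centre row, width, height] in pixels, round what is visible of it).
- models.spot_point(picture, label): "centre" ([column, row] in pixels: a listed point, or the origin of a listed thing).
The state is a dict: "time_s": time; "joints": joint angles; "dq": joint speeds; "tau": joint torques, N m; "eef_pos": TCP position; "ee_rot": TCP orientation; "force": force on the tool from outside, world axes, zero at the start; "wrist_torque": the same for the moment, N m; "grip_width": opening from 0.0 (shut) to 1.0 (fully open).
Only numpy, scipy, OpenCV 4.12 (cv2) and the standard library are available. Lean on these libraries where they do the work, as an engineer would, in place of code of your own. Each camera call takes 0.05 s, during which the arm holds its last target. There are 200 camera calls.

## Task

Two white laboratory stirrers stand on the bench, and one of them has an amber bottle with a blue cap on its plate. Turn the black speed knob of that stirrer clockwise until its white pointer line points at the green mark on the dial, then let go. Leave the bottle standing on its plate and do not change the setting of the empty stirrer.

Things in the scene. Friction and masses are not known exactly. Their poses are not given: they have to be found in the camera images.
- speed (a joint): Angle (rad) of the speed knob of the stirrer with the bottle: grows as it turns clockwise seen from above, range 0 to 4.71, starts at 0.15 to 0.8, reads 1.571 with the white pointer exactly at the green mark (16 x 7 mm, 33 mm from the axis, on the far left of the round pale 84 mm dial seen from the robot). Constant friction 0.04 N m, no clicks or spring: it stays where left.
- speed_grip (a point): Grip point of that knob, on its vertical axis, in its upright black bar (42 long, 14 wide, 32 mm tall, on a 44 mm round skirt): 9 mm below the bar's top, 21 mm above the skirt, about 115 mm above the bench. Axes turn with the knob: x along the bar, y across its 14 mm width, z up. The white pointer line runs from the middle of the bar's top to its -x end. Nothing else rises within 70 mm of the axis.
- bottle_mid (a point): Centre, half-way up, of the closed amber bottle with blue cap (66 mm across, 120 tall) standing loose on the round plate of the stirrer to be set, 138 to 159 mm beyond its knob's axis; z up. Two like bottles stand on the bench at the back. The white stirrers (280 long, 165 wide, flat top 80 mm above the bench) are fixed; the knob is at the end nearest the robot.
- spare_speed_tip (a point): Outer end of the white pointer line on the knob of the other stirrer, of the same make (with a green mark too) but with an empty plate: on top of its bar, 21 mm out from the knob's axis. Not to be turned.
Mind the look-alikes: they are no part of the job. What is shaped like the part that bears bottle_mid but red or yellow is not meant.

How it is judged (in metres and radians):
At the end, for the whole second after the job is handed in: The knob of the stirrer with the bottle is at rest with its pointer within 0.2 rad (11 degrees) of the green mark (joint value 1.571); the bottle stands upright within 20 mm of where it was; the pointer tip of the empty stirrer's knob is within 6 mm of where it was (value of joint speed between 1.371 and 1.771 rad and velocity of joint speed between -0.05 and 0.05 rad/s and distance of bottle_mid from where it was at the start of the episode below 0.02 m and angle between bottle_mid's own z axis and vertical below 0.15 rad and distance of spare_speed_tip from where it was at the start of the episode below 0.006 m); the robot touches nothing.
It fails at once if the bottle is pushed more than 20 mm or tipped (not (distance of bottle_mid from where it was at the start of the episode below 0.02 m and angle between bottle_mid's own z axis and vertical below 0.15 rad)).
It fails at once if the empty stirrer's knob is turned (its pointer tip moves more than 6 mm) (distance of spare_speed_tip from where it was at the start of the episode above 0.006 m).
It also fails if it takes over 32 s, if anything falls off the work surface, if the arm or the gripper's body presses on something with over 40 N, if the wrist force passes 120 N, or if a joint passes its speed limit or range.

## Working session

There is one attempt and no reset: what is moved stays moved. The work goes in short steps, Python scripts to look and compute and a shell command to move; the robot and the scene stay as the last step left them, time stands still between calls to the robot, and variables do not carry over. Pictures are saved under pics/ and viewed, about 8 in all and at most 12, crops included, and the job is handed in when it is done.

```bash
mkdir -p pics
cat > h.py <<'E'
import numpy as np, cv2
from rig import ctrl, eyes, models
def KD(p): return np.array([[p["fx"],0,p["cx"]],[0,p["fy"],p["cy"]],[0,0,1]]),np.array(p["distortion"],float)
def ray(p,uv):
    K,D=KD(p); n=cv2.undistortPoints(np.array([[uv]],float),K,D)[0,0]
    R=np.array(p["R"]);t=np.array(p["t"]); return -R.T@t, R.T@np.array([n[0],n[1],1])
def onz(p,uv,z):
    c,d=ray(p,uv); return c+d*(z-c[2])/d[2]
def proj(p,X):
    K,D=KD(p); R=np.array(p["R"]);t=np.array(p["t"],float)
    return cv2.projectPoints(np.array(X,float).reshape(-1,1,3),cv2.Rodrigues(R)[0],t,K,D)[0].reshape(-1,2)
def save(p,f): cv2.imwrite("pics/"+f,p["color"][:,:,::-1])
E
python3 - <<'E'
from h import *
s=ctrl.sense(); print(s["eef_pos"],s["ee_rot"],s["time_s"])
for n in ("top","scene"):
    p=eyes.capture(n); save(p,n+"0.png")
    for l,z in (("speed_grip",115),("spare_speed_tip",124),("bottle_mid",145)):
        for d in models.spot_point(p,l)[:4]: print(n,l,np.round(d["centre"]),round(d["confidence"],2),np.round(onz(p,d["centre"],z)))
E
```

```text
[ 179.40026132 -493.15318989  252.7276956 ] [ 0.12272753 -0.12267267  0.69683552 -0.69592358] 0.0
top speed_grip [363. 262.] 0.92 [ 547. -142.  115.]
top spare_speed_tip [194. 266.] 0.62 [491. 197. 124.]
top bottle_mid [375. 334.] 0.86 [ 404. -178.  145.]
top bottle_mid [460. 210.] 0.66 [ 675. -325.  145.]
top bottle_mid [454. 282.] 0.62 [ 524. -323.  145.]
top bottle_mid [381. 198.] 0.55 [ 677. -160.  145.]
scene speed_grip [287. 201.] 0.65 [ 547. -129.  115.]
scene spare_speed_tip [421. 283.] 0.7 [496. 192. 124.]
scene bottle_mid [318. 172.] 0.96 [ 462. -125.  145.]
scene bottle_mid [224. 214.] 0.9 [ 674. -171.  145.]
scene bottle_mid [174. 200.] 0.88 [ 727. -271.  145.]
scene bottle_mid [228. 165.] 0.62 [ 589. -271.  145.]
```

View pics/top0.png

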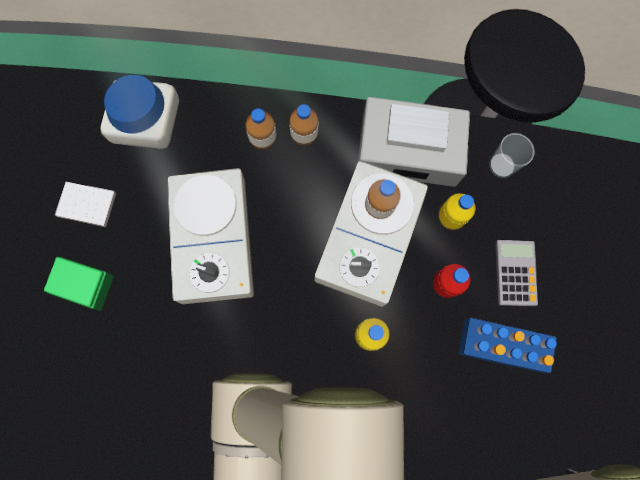

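View pics/scene0.png

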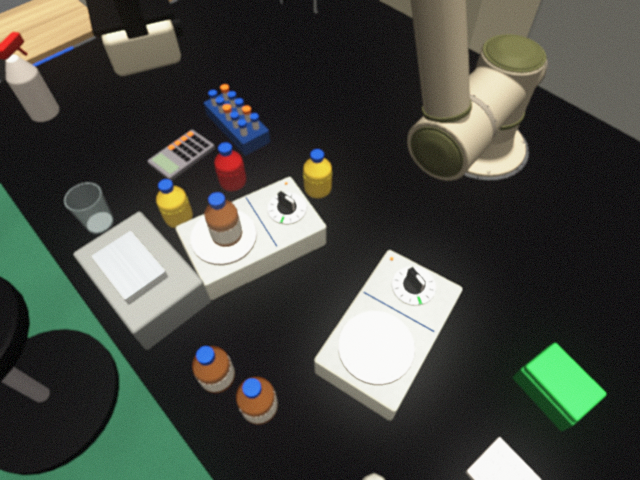

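```bash
cat > m.py <<'E'
from h import *
p=eyes.capture("top");q=eyes.capture("scene")
def tri(a,b):
    (c1,d1),(c2,d2)=ray(p,a),ray(q,b)
    s=np.linalg.lstsq(np.c_[d1,-d2],c2-c1,rcond=None)[0]
    A,B=c1+s[0]*d1,c2+s[1]*d2; return (A+B)/2,np.linalg.norm(A-B)
a=models.spot_point(p,"speed_grip")[0]["centre"];b=models.spot_point(q,"speed_grip")[0]["centre"]
print("knob",a,b,tri(a,b))
def green(pic,c):
    hsv=cv2.cvtColor(pic["color"],cv2.COLOR_RGB2HSV); m=cv2.inRange(hsv,(40,80,60),(85,255,255))
    y,x=np.nonzero(m); k=np.hypot(x-c[0],y-c[1])<28; return np.array([x[k].mean(),y[k].mean()])
for pic,c in((p,a),(q,b)): g=green(pic,c); print("green",g,onz(pic,g,81), "grip@115",onz(pic,c,115))
im=p["color"][:,:,::-1]; c1=cv2.resize(im[160:310,310:435],None,fx=3.9,fy=3.9,interpolation=cv2.INTER_CUBIC)
x,y=map(int,b); im=q["color"][:,:,::-1]; c2=cv2.resize(im[y-30:y+45,x-28:x+29],None,fx=5,fy=5,interpolation=cv2.INTER_CUBIC)
o=np.zeros((585,487+285,3),np.uint8); o[:c1.shape[0],:c1.shape[1]]=c1[:585,:487]; o[:375,487:772]=c2
cv2.imwrite("pics/crop1.png",o)
E
python3 m.py
```

```text
knob [357.1, 263.4] [288.2, 201.3] (array([ 543.08836534, -130.16990713,  109.97315773]), np.float64(0.27131021723315724))
green [352.33333333 252.16666667] [ 571.3859815  -119.41077035   81.        ] grip@115 [ 542.20459798 -129.93151503  115.        ]
green [281.91666667 219.25      ] [ 570.93784025 -121.03118145   81.        ] grip@115 [ 545.37994008 -126.85112893  115.        ]Traceback (most recent call last):
  File "m.py", line 15, in <module>
    o=np.zeros((585,487+285,3),np.uint8); o[:c1.shape[0],:c1.shape[1]]=c1[:585,:487]; o[:375,487:772]=c2
                                          ~^^^^^^^^^^^^^^^^^^^^^^^^^^^
ValueError: could not broadcast input array from shape (585,487,3) into shape (585,488,3)
```

```bash
sed -i 's/o\[:c1.shape\[0\],:c1.shape\[1\]\]=c1\[:585,:487\]/o[:585,:487]=c1[:585,:487]/' m.py; python3 m.py
python3 - <<'E'
E
```

```text
knob [360.2, 261.6] [289.4, 203.9] (array([ 545.45997153, -132.3700435 ,  102.88795995]), np.float64(11.156387631935596))
green [352.33333333 252.16666667] [ 571.3859815  -119.41077035   81.        ] grip@115 [ 546.76801835 -135.76871509  115.        ]
green [281.91666667 219.25      ] [ 570.93784025 -121.03118145   81.        ] grip@115 [ 548.08167357 -119.91243806  115.        ]
```

View pics/crop1.png

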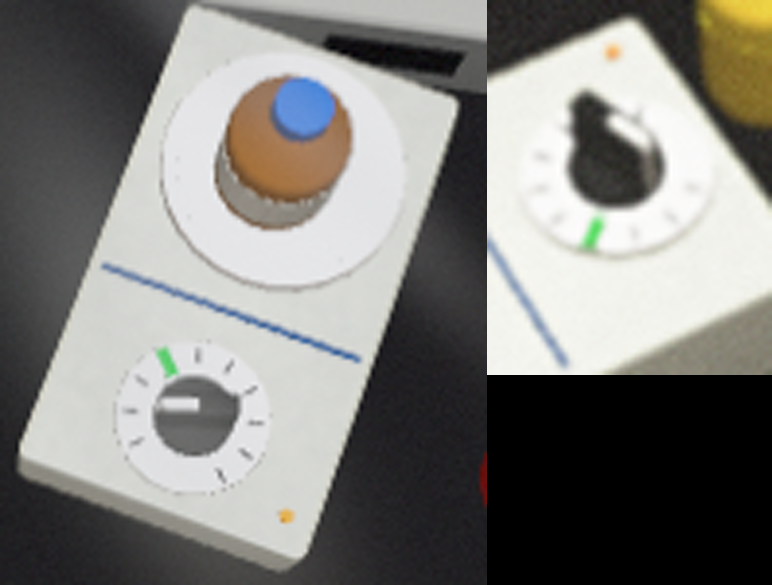

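The amber-bottle candidates on a stirrer: only the right one in the top view (bottle at 383,198; knob at 360,264). The left stirrer (knob 209,271) has an empty plate, and the two amber bottles at the back (261,127 and 304,124) stand on the bench. The crop confirms amber glass with a blue cap on the plate, a pointer pointing left and the green mark up-left.

Run:
```python
from h import *
from scipy.spatial.transform import Rotation as Ro
p=eyes.capture("top");q=eyes.capture("scene")
T=lambda x,y:(310+x/3.9,160+y/3.9)
S=lambda x,y:(261+(x-487)/5,173+y/5)
c1=onz(p,T(192,418),81);c2=onz(q,S(617,170),81);print("axis",c1,c2)
g=np.array([571.2,-120.2]);print([np.linalg.norm(g-c[:2]) for c in(c1,c2)])
i,o=onz(p,T(200,404),124),onz(p,T(160,405),124);print("ptr top",i,o)
i2,o2=onz(q,S(613,120),124),onz(q,S(652,148),124);print("ptr scene",i2,o2)
a=lambda v:np.arctan2(v[1],v[0])
# blue line ends -> stirrer axis
l1,l2=onz(p,T(103,266),80),onz(p,T(360,360),80)
print("blue dir",a(l2-l1),"green ang",a(g-c1[:2]),a(g-c2[:2]),"ptr",a(o-i),a(o2-i2))
s=ctrl.sense();w,x,y,z=s["ee_rot"];M=Ro.from_quat([x,y,z,w]).as_matrix();print(M.round(3))
```

```text
axis [ 541.39662141 -137.63541739   81.        ] [ 541.55432805 -138.43764381   81.        ]
[np.float64(34.52875837620122), np.float64(34.806285598370074)]
ptr top [ 541.22096967 -137.75208292  124.        ] [ 537.88062465 -117.25733729  124.        ]
ptr scene [ 545.17740074 -132.60537695  124.        ] [ 543.14010441 -110.27400374  124.        ]
blue dir -1.7945136266920634 green ang 0.5293280918794414 0.5515119244464568 ptr 1.732361140765636 1.661774712365697
[[-0.94   0.     0.342]
 [-0.342  0.    -0.94 ]
 [-0.    -1.    -0.   ]]
```

```bash
python3 -m crank '[{"dp":[-46,5,-21],"roll":-0.12,"gripper":0},{"dp":[-86,10,-40],"roll":-0.24,"gripper":0},{"dp":[-124,14,-56],"roll":-0.36,"gripper":0},{"dp":[-162,18,-73],"roll":-0.48,"gripper":0},{"dp":[-200,22,-90],"roll":-0.6,"gripper":0},{"dp":[-238,26,-108],"roll":-0.72,"gripper":0},{"dp":[-276,30,-125],"roll":-0.84,"gripper":0},{"dp":[-314,34,-142],"roll":-0.96,"gripper":0},{"dp":[-352,38,-160],"roll":-1.08,"gripper":0},{"dp":[-390,42,-177],"roll":-1.2,"gripper":0}]' 40
cat > d.py <<'E'
from h import *
import sys
from scipy.spatial.transform import Rotation as Ro
s=ctrl.sense();w,x,y,z=s["ee_rot"];M=Ro.from_quat([x,y,z,w]).as_matrix();yaw=np.arctan2(M[1,2],M[0,2])
tgt=np.array([float(v) for v in sys.argv[1:4]])
print("t",s["time_s"],"pos",s["eef_pos"].round(1) if hasattr(s["eef_pos"],"round") else s["eef_pos"],"yaw",yaw.round(3),"dp",(M.T@(tgt-np.array(s["eef_pos"]))).round(1),"roll",round(yaw-float(sys.argv[4]),3),"q",np.round(s["joints"],2))
E
python3 d.py 541.5 -138 200 0.14
```

```text
time_s: 1.73
eef_pos: [476.9, -201.5, 212.6]
ee_rot: [-0.496, 0.496, -0.504, 0.504]
force: [0.5, -0.0, -0.1]
grip_width: 1.003
t 1.7333 pos [ 476.9 -201.5  212.6] yaw -0.016 dp [-64.5  12.6  63.6] roll -0.156 q [-0.63  0.33  1.58 -0.    1.23 -0.61]
```

```bash
python3 -m crank '[{"dp":[-25,5,25],"roll":-0.08,"gripper":0},{"dp":[-50,9,50],"roll":-0.156,"gripper":0},{"dp":[-64,12,64],"roll":-0.156,"gripper":0},{"dp":[-64,12,64],"roll":-0.156,"gripper":0},{"dp":[-64,12,64],"roll":-0.156,"gripper":0},{"dp":[-64,12,64],"roll":-0.156,"gripper":0}]'
python3 d.py 541.5 -138 122 0.14
python3 - <<'E'
from h import *
p=eyes.capture("wrist"); save(p,"w1.png")
print([(d["centre"],d["confidence"],onz(p,d["centre"],115).round(1)) for d in models.spot_point(p,"speed_grip")])
print(proj(p,[[541.5,-138,81],[541.5,-138,124],[538.5,-117,124],[571.2,-120.2,81]]))
E
```

```text
time_s: 2.23
eef_pos: [540.7, -141.2, 200.7]
ee_rot: [-0.532, 0.532, -0.466, 0.466]
force: [-0.4, 0.3, 0.7]
grip_width: 1.0
t 2.2333 pos [ 540.7 -141.2  200.7] yaw 0.134 dp [-3.1 78.7  1.2] roll -0.006 q [-0.46  0.43  1.47 -0.    1.24 -0.6 ]
[([320.6, 257.3], 0.79, array([ 542.1, -136.5,  115. ]))]
[[318.68769383 240.97817338]
 [319.42618012 265.51463141]
 [319.27316572 229.27603703]
 [367.19919379 221.25314104]]
```

View pics/w1.png

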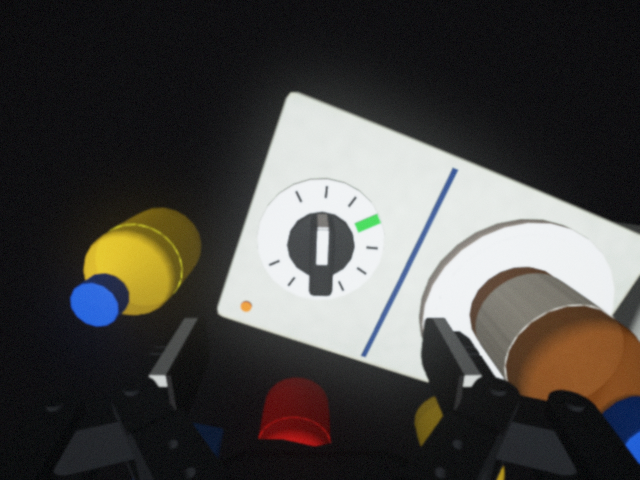

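The wrist view shows the dial centred at about (320,239), the pointer line vertical (tip ~322,228), and the green mark at (368,222). That agrees with my estimate to about 1–2 mm, so I'm descending and gripping.

```bash
python3 -m crank '[{"dp":[-4,25,1],"roll":0,"gripper":60},{"dp":[-4,45,1],"roll":0,"gripper":90},{"dp":[-4,62,1],"roll":0,"gripper":90},{"dp":[-4,75,1],"roll":0,"gripper":90},{"dp":[-4,79,1],"roll":0,"gripper":90},{"dp":[-4,79,1],"roll":0,"gripper":90}]' 40
python3 d.py 542 -137.5 122 0.14
```

```text
time_s: 2.83
eef_pos: [540.9, -137.1, 121.1]
ee_rot: [-0.532, 0.532, -0.466, 0.465]
force: [0.3, -0.1, 0.5]
grip_width: 0.648
t 2.8333 pos [ 540.9 -137.1  121.1] yaw 0.133 dp [ 0.5 -0.9  1. ] roll -0.007 q [-0.46  0.52  1.56 -0.    1.06 -0.59]
```

```bash
python3 -m crank '[{"dp":[0,-1,1],"roll":0,"gripper":255},{"dp":[0,-1,1],"roll":0,"gripper":255},{"dp":[0,-1,1],"roll":0,"gripper":255},{"dp":[0,-1,1],"roll":0,"gripper":255},{"dp":[0,-1,1],"roll":0,"gripper":255},{"dp":[0,-1,1],"roll":0,"gripper":255},{"dp":[0,-1,1],"roll":0,"gripper":255},{"dp":[0,-1,1],"roll":0,"gripper":255}]' 40
python3 d.py 542 -137.5 122 0.14
```

```text
time_s: 3.5
eef_pos: [543.6, -136.5, 123.8]
ee_rot: [0.533, -0.532, 0.464, -0.467]
force: [4.6, 2.8, 5.1]
grip_width: 0.157
t 3.5 pos [ 543.6 -136.5  123.8] yaw 0.134 dp [ 0.8  1.8 -1.7] roll -0.006 q [-0.46  0.52  1.55  0.    1.07 -0.59]
```

```bash
python3 -m crank '[{"dp":[0,0,0],"roll":0.12,"gripper":255},{"dp":[0,0,0],"roll":0.24,"gripper":255},{"dp":[0,0,0],"roll":0.36,"gripper":255},{"dp":[0,0,0],"roll":0.48,"gripper":255},{"dp":[0,0,0],"roll":0.6,"gripper":255},{"dp":[0,0,0],"roll":0.72,"gripper":255},{"dp":[0,0,0],"roll":0.84,"gripper":255},{"dp":[0,0,0],"roll":0.96,"gripper":255},{"dp":[0,0,0],"roll":1.08,"gripper":255},{"dp":[0,0,0],"roll":1.15,"gripper":255}]'
python3 d.py 542 -137.5 122 -1.021
python3 -m crank '[{"dp":[0,0,0],"roll":0,"gripper":255},{"dp":[0,0,0],"roll":0,"gripper":255}]'
python3 d.py 542 -137.5 122 -1.021
```

```text
time_s: 4.33
eef_pos: [544.4, -136.8, 123.8]
ee_rot: [-0.193, 0.19, -0.68, 0.682]
force: [10.2, 0.4, 1.0]
grip_width: 0.153
t 4.3333 pos [ 544.4 -136.8  123.8] yaw -1.022 dp [ 2.4  1.8 -0.6] roll -0.001 q [-0.46  0.52  1.55  0.    1.06  0.57]
time_s: 4.5
eef_pos: [544.4, -136.8, 123.8]
ee_rot: [-0.195, 0.192, -0.679, 0.681]
force: [9.3, 0.7, 1.1]
grip_width: 0.157
t 4.5 pos [ 544.4 -136.8  123.8] yaw -1.017 dp [ 2.4  1.8 -0.6] roll 0.004 q [-0.46  0.52  1.55  0.    1.06  0.56]
```

```bash
python3 -m crank '[{"dp":[0,0,0],"roll":0,"gripper":90},{"dp":[0,0,0],"roll":0,"gripper":90},{"dp":[0,0,0],"roll":0,"gripper":90},{"dp":[0,0,0],"roll":0,"gripper":90},{"dp":[0,-20,0],"roll":0,"gripper":90},{"dp":[0,-50,0],"roll":0,"gripper":90},{"dp":[0,-80,0],"roll":0,"gripper":90},{"dp":[0,-80,0],"roll":0,"gripper":90},{"dp":[0,-80,0],"roll":0,"gripper":90}]'
python3 - <<'E'
from h import *
p=eyes.capture("wrist"); save(p,"w2.png")
E
```

```text
time_s: 5.25
eef_pos: [542.8, -136.7, 203.8]
ee_rot: [-0.194, 0.193, -0.679, 0.681]
force: [0.5, 0.3, -0.8]
grip_width: 0.651
```

View pics/w2.png

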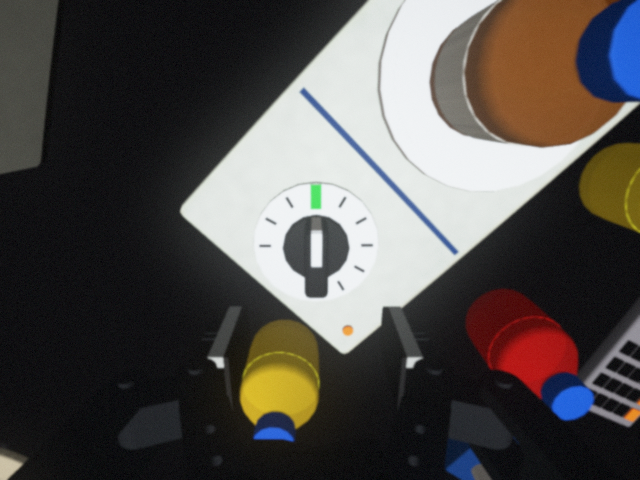

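The pointer line (316, 231–267) is in line with the green mark (316,196). The bottle is standing and the gripper is clear.

Run:
```python
from h import *
s=ctrl.sense(); print(s["force"],s["dq"]); p=eyes.capture("top")
print([(d["centre"],round(d["confidence"],2)) for l in("bottle_mid","spare_speed_tip") for d in models.spot_point(p,l)])
print(ctrl.finish_job())
```

```text
[-0.40949272  0.7110122  -0.53315371] [-0.00088875  0.02461751  0.02402923  0.00077658 -0.00277     0.00049323]
[([381.9, 197.9], 0.8), ([372.1, 331.3], 0.78), ([458.5, 212.7], 0.73), ([196.7, 264.3], 0.68), ([453.0, 283.1], 0.57), ([198.9, 266.3], 0.86)]
the job is handed in; nothing more can be done
None
```

I gripped the knob of the stirrer with the amber bottle, turned it about 1.15 rad clockwise, let go and raised the gripper 80 mm clear. The job was handed in at about 5.3 s; it reports no verdict.

- **Knob setting:** in the last wrist picture the pointer line is in line with the green mark, to within about a pixel.
- **Bottle:** it stands upright on its plate. The network put it at (382,198) in the top view, against (381,198) at the start.
- **Empty stirrer:** I did not go near it. Its pointer tip read (199,266) against (194,266) at the start. That 5-pixel difference is about 10 mm on the bench, but this network wanders by several pixels between shots: it put the untouched knob at 363, 357 and 360. I took no further measurement to settle it.
- **Contact:** the force on the tool was near zero (under 1 N) at hand-in.

One measurement disagreed along the way: the network's knob positions differed by about 10 to 15 mm between shots. I used the dial centre instead, which the two cameras gave to within 1 mm and the wrist view confirmed to about 1–2 mm.

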